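# Zero a jeweller's rolling mill by feel and open it two turns

### The job

Set the roll gap on the small green rolling mill with the red-handled crank on its top: wind it clockwise (seen from above) until you feel the rolls just touch, gently so they are not forced together, and from that touch open it by exactly two full turns anticlockwise. Then let go of the crank; leave the tools lying around the mill where they are.

Things in the scene. Friction and masses are not known exactly. Their poses are not given: they have to be found in the camera images.
- mill: Bench rolling mill, fixed: green frame 80 x 165 mm on a dark steel base 130 x 190 mm, frame top 192 mm above the bench. Origin: centre of the base's underside; z up, y along the rolls. The top crank's vertical axis passes through the origin. A horizontal crank with a wooden handle at the frame's -y side, out to y = -165 mm, below 80 mm height, is the roll drive: fixed, not used.
- crank_axis (a point): Fixed point on the top crank's vertical axis, 250 mm above the bench (level of the red handle's middle). Free turning takes about 2 N at the handle; the screw stays where it is left. Once the rolls touch the screw stops dead and only the sprung arm gives: 6 to 10 N at the handle is a firm, safe touch, over about 20 N forces the rolls and damages them.
- hub: Brass hub of the crank, 30 mm across, on the axis (origin 196 mm above the bench, z up). Clamped on the screw at an arbitrary angle, so its direction when the rolls touch differs each time; at the start the rolls are open by 0.3 to 0.9 of a turn. Anticlockwise from above opens them, 1 mm a turn.
- crank: Steel crank arm on the hub, top 214 mm above the bench; origin on the axis, x axis along the arm to the handle (radius 65 mm), z up. Unloaded its x axis is that of the hub; it is sprung against the hub, 8 N m/rad: at the handle 1.9 N for each mm of path (20 N or 0.165 rad is too much, either way).
- handle (a point): Middle of the crank's upright red grip: a round sleeve, 22 mm diameter, 216 to 276 mm above the bench, spinning freely on its pin; this point is on its axis at 250 mm height, 65 mm from the crank's axis. Nothing else near is above 218 mm: hold it from above at any yaw and lead it round with the gripper's yaw unchanged. The point's own axes spin with the sleeve.
- upper_roll: Upper steel roll (48 mm diameter, 98 mm long) inside the frame; origin at its centre, about 113 mm above the bench when the rolls touch. It rises 1 mm per anticlockwise turn of the crank, so its reading is too coarse to count turns or to find the touch.
- red_pliers: Bystander: pliers with red handles, 130 mm long, lying near the mill; origin on the bench under the handles' front end.
- blue_pliers: Bystander: pliers with blue handles, 130 mm long, on the bench; origin under the handles' front end.
- wax_dish: Bystander: small yellow dish, 64 mm across, 16 mm high, near the mill; origin at the centre of its underside.
- brush: Bystander: bench brush, 150 x 45 x 35 mm, near the mill; origin at the centre of its underside.
- ring_stick: Bystander: ring stick with wooden handle, 265 mm long, 22 mm high; origin on the bench near its middle.
- ring_box: Bystander: red box 55 x 55 x 40 mm; origin at the centre of its underside.
- hammer: Bystander: small hammer lying flat; origin on the bench.

How it is judged:
On the way, in this order (a step that is already met when the one before it is completed fails the run):
1. the rolls have been closed until they touch, felt as at least about 4 N at the handle (z of upper_roll in the frame of mill below 0.11303 m and angle between the x axis of crank and the x axis of hub, either way round above 0.035 rad), for 0.1 s.
2. the rolls have been opened two full turns from the touch (z of upper_roll in the frame of mill between 0.114915 and 0.115085 m), for 0.2 s.
At the end, for the whole second after the job is handed in: The rolls were closed to touch, and the crank now rests two full turns (within a twelfth of a turn, 30 degrees) anticlockwise of the touch, so that the upper roll stands 2 mm above its touching height; the crank is still (all of step 2 and angular speed of crank below 0.1 rad/s).
It fails at once if the crank is forced (more than about 20 N along its path at the handle) (angle between the x axis of crank and the x axis of hub, either way round above 0.165 rad).
It fails at once if a tool or box on the bench is moved by more than 20 mm (distance of any of red_pliers, blue_pliers, wax_dish, brush, ring_stick, ring_box, hammer from where it was at the start of the episode above 0.02 m).
It also fails if it takes over 72 s, if anything falls off the work surface, if the arm or the gripper's body presses on something with over 40 N, if the wrist force passes 120 N, or if a joint passes its speed limit or range.

### The arm

A 6-joint arm with a two-finger parallel gripper is mounted at the origin on the work surface. World frame = base frame: x ahead of the robot, y to its left, z up, the work surface at z = 0. Lengths are in m, angles in rad, forces in N, time in s.
With the tool pointing down it reaches from about 0.375 to 0.925 m from the base axis. Payload 5.7 kg.
Tool frame: the origin (TCP) lies midway between the tips of the shut fingers; the grasp point (between the pads) lies 19 mm behind it; z points along the fingers, y is the line along which they close (so a half turn about z gives the same grasp; the last joint's range is limited). The gripper opens to 88 mm and grips with 3 to 60 N. Pads are 20 mm wide; open, the fingers measure 115 mm over their backs; the gripper's body (75 mm by 178 mm) begins 61 mm behind the grasp point.
Start: joints at [-1.245, 0.359, 1.51, -0, 1.272, -0.115], TCP at [0.256, -0.543, 0.223] pointing down, gripper open.
Joint ranges: [-2.97, 2.97], [-1.01, 2.36], [0.21, 2.38], [-0.96, 4.11], [0.2, 2.71], [-2.98, 2.98]. Speed limits (rad/s): [2.39, 2.39, 3.14, 3.14, 3.14, 3.14].

### API

Orientations are given as a unit quaternion [x, y, z, w].
In Python, from plant import manip gives the robot as it stands.
- The arm moves only by the tool step_arm, never from a script. Its arguments are lists of equal length, an entry for each row: "offset": the shift along the world's x, y, z in m, a list of three; "turn": the turn about the world's z in units of 5 degrees (1.0 is 5 degrees). In form: {"offset": [[x, y, z], ...], "turn": [turn, ...]}. A call has 1 to 20 rows; each row is the pose to reach, as a shift and turn from the pose commanded when the call began; what a row does not reach only later rows make up. A row lasts 1/10 s, in which the tool goes at most 50 mm and 8.59 degrees, less where a joint would pass 70% of its speed; a pose out of reach is approached as far as the arm can. A call with a gripper value outside its range is refused whole. "hand" is the closure, from 0 (fully open) to 1 (shut), set as the call begins (left out, the last holds). The fingers move at their own pace and stop on an object; the grip force is fixed at half the most. Time passes only in rows, so rows that repeat a pose let the fingers close. It gives the time, the measured TCP pose, the force, the opening and the grip force at its end, in the units of the state.
- manip.read_state(): the state, without advancing time (a new reading comes with each control period).
- manip.capture(name): name is "scene" or "top"; returns a dict with "color" (420x560x3 uint8, blue, green, red), "mtx" (3x3 intrinsics, pixels), "origin" and "rotation" of the camera in the world. Camera axes: x right, y up, looking along -z (the intrinsics and any distortion apply to the point x, -y, -z); pixel columns grow to the right and rows downward; lengths in m; the calibration is good to about 2 mm. A picture is of the moment at which its call begins. There is no depth.
- manip.job_done(): hands the job in; it is judged then, once.
The state is a dict: "clock": time; "joint_positions": joint angles; "joint_velocities": joint speeds; "effort": joint torques, N m; "eef_pos": TCP position; "eef_rot": TCP orientation; "force": force on the tool from outside, world axes, zero at the start; "moment": the same for the moment, N m; "gripper_width": opening from 0.0 (shut) to 1.0 (fully open); "grasp_force": force on a finger pad.
Only numpy, scipy, OpenCV 4.12 (cv2) and the standard library are available. Lean on these libraries where they do the work, as an engineer would, in place of code of your own. Each camera call takes 0.05 s, during which the arm holds its last target. There are 200 camera calls.

## Working session

There is one attempt and no reset: what is moved stays moved. The work goes in short steps, Python scripts to look and compute and a tool call to move; the robot and the scene stay as the last step left them, time stands still between calls to the robot, and variables do not carry over. Pictures are saved under pics/ and viewed, at most 10 in all, crops included, and the job is handed in when it is done.

Besides the shell and the picture viewer there is one more tool, called as a command line: name --pt "numbers of a row" for each row, then --argument value for the rest. step_arm: Moves the arm, as the interface text tells. Its arguments: {"type":"object","properties":{"offset":{"type":"array","items":{"type":"array","items":{"type":"number"}}},"turn":{"type":"array","items":{"type":"number"}},"hand":{"type":"number"}},"required":["offset","turn"]}

```bash
mkdir -p pics; cat > h.py <<'E'
import numpy as np,cv2
from plant import manip
def cap(n,f,crop=None,k=1):
    d=manip.capture(n); im=d["color"]
    if crop: r0,r1,c0,c1=crop; im=im[r0:r1,c0:c1]
    cv2.imwrite("pics/"+f,cv2.resize(im,None,fx=k,fy=k,interpolation=cv2.INTER_CUBIC)); return d
def at_z(d,u,v,z):
    K=np.array(d["mtx"]);R=np.array(d["rotation"]);o=np.array(d["origin"])
    p=np.linalg.inv(K)@[u,v,1]; r=R@[p[0],-p[1],-p[2]]
    return o+r*(z-o[2])/r[2]
def proj(d,P):
    K=np.array(d["mtx"]);R=np.array(d["rotation"]);o=np.array(d["origin"])
    q=R.T@(np.array(P)-o); q=K@[q[0],-q[1],-q[2]]; return q[:2]/q[2]
E
python3 - <<'E'
from h import *
d=cap("scene","s1.png",None,1.4); e=cap("top","t1.png",None,1.4)
for x in (d,e): print({k:np.round(x[k],3).tolist() for k in x if k!="color"})
print(manip.read_state())
E
```

```text
{'mtx': [[395.197, 0.0, 277.756], [0.0, 395.197, 212.28], [0.0, 0.0, 1.0]], 'origin': [1.054, 0.705, 1.016], 'rotation': [0.122, 0.372, 0.873, 0.291]}
{'mtx': [[435.74, 0.0, 278.418], [0.0, 435.74, 207.985], [0.0, 0.0, 1.0]], 'origin': [0.358, -0.019, 1.462], 'rotation': [-0.045, 0.036, 0.712, -0.7]}
{'clock': 0.1, 'joint_positions': array([-1.24512622e+00,  3.59422739e-01,  1.51131099e+00, -7.00208090e-06,
        1.27247835e+00, -1.15110844e-01]), 'joint_velocities': array([-0.00026488, -0.00167187, -0.00361006, -0.00092793,  0.00186666,
        0.00083354]), 'effort': array([-8.73556874e-04, -5.16352737e+01, -2.71407562e+01,  6.77033910e-02,
        2.75597151e-02, -2.08979526e-05]), 'eef_pos': array([ 0.25577632, -0.54207775,  0.22190476]), 'eef_rot': array([ 9.75811616e-01,  2.18611607e-01, -8.84162560e-05, -8.04881129e-04]), 'force': array([-0.09944607,  0.18036476, -0.00687298]), 'moment': array([-0.00421551, -0.02860453,  0.0269272 ]), 'grasp_force': 0.0, 'gripper_width': 1.0003781756435413}
```

View pics/s1.png

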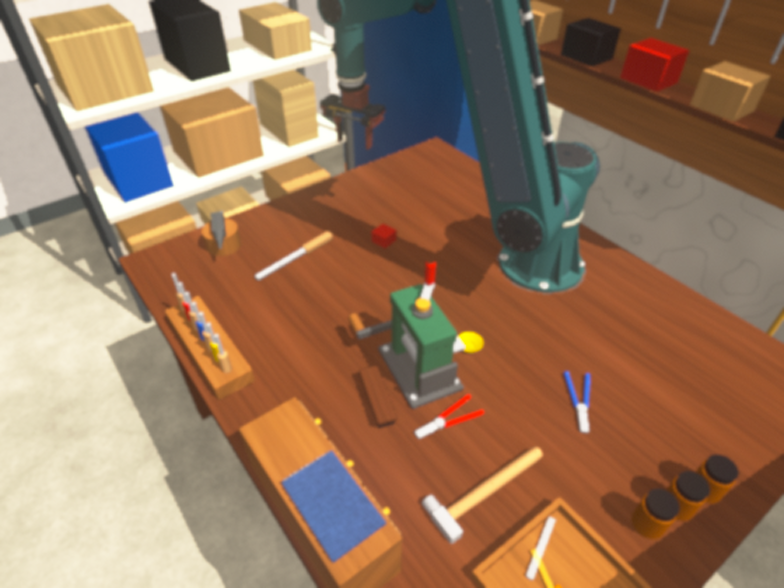

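View pics/t1.png

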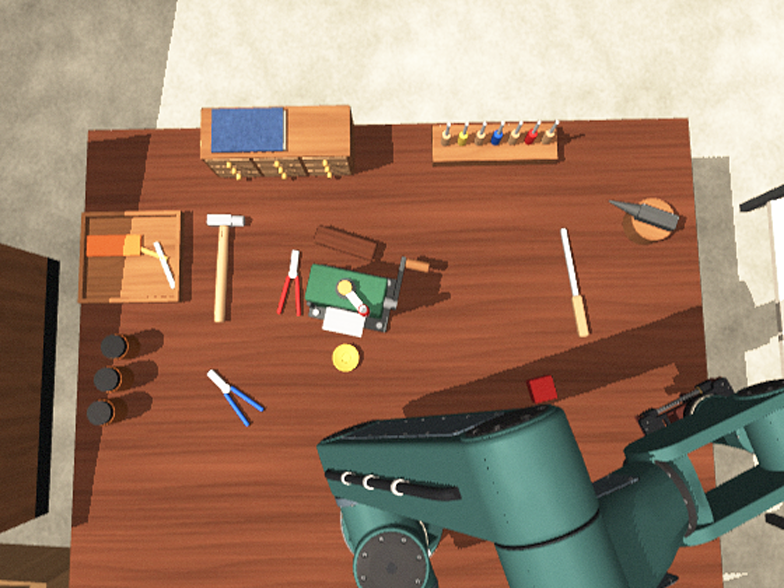

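The pictures show the mill at about (350,290) in the top view (1.4x), with the brass hub at about (345,287) and the red handle at about (363,310). In the scene view the handle is at (431,272) and the hub at (423,305). Next I'll enlarge both.

```bash
sed -i 's/R=np.array(d\["rotation"\])/R=Rot.from_quat(d["rotation"]).as_matrix()/; 1a from scipy.spatial.transform import Rotation as Rot' h.py
python3 - <<'E'
from h import *
d=manip.capture("top");e=manip.capture("scene")
a=cv2.resize(d["color"][175:255,210:290],None,fx=5,fy=5,interpolation=cv2.INTER_CUBIC)
b=cv2.resize(e["color"][180:260,265:345],None,fx=5,fy=5,interpolation=cv2.INTER_CUBIC)
cv2.imwrite("pics/c1.png",np.hstack([a,b]))
print(at_z(d,345/1.4,287/1.4,.215),at_z(d,363/1.4,309/1.4,.276),at_z(e,431/1.4,272/1.4,.25))
E
```

```text
[0.51255988 0.08706294 0.215     ] [0.46111104 0.04709424 0.276     ] [0.46464911 0.0584681  0.25      ]
```

View pics/c1.png

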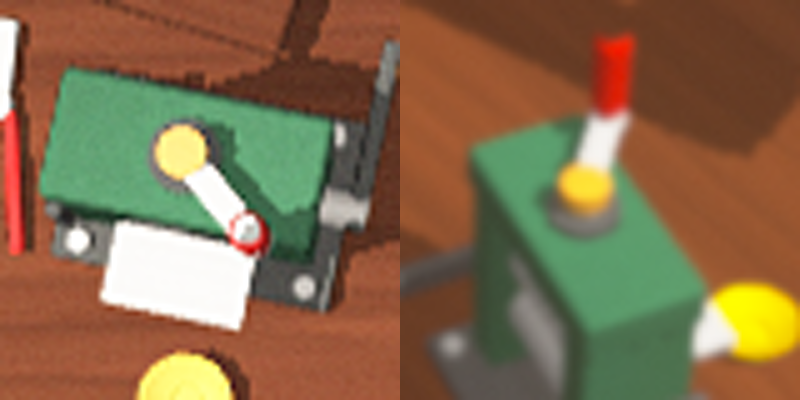

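```bash
python3 - <<'E'
from h import *
d=manip.capture("top");e=manip.capture("scene")
def tri(p,q):
    A=[];b=[]
    for c,(u,v) in((d,p),(e,q)):
        o=np.array(c["origin"]);r=at_z(c,u,v,0)-o;r/=np.linalg.norm(r);M=np.eye(3)-np.outer(r,r);A.append(M);b.append(M@o)
    return np.linalg.lstsq(np.vstack(A),np.hstack(b),rcond=None)[0]
px=.1
print("hub",at_z(d,246.2,205.4,.218),at_z(e,302,216.6,.218),tri((246.2,205.4),(302,216.6)))
print("han",at_z(d,259.2,221.4,.276),at_z(e,307.8,187.5,.276),at_z(e,307.6,195,.246),tri((259.2,221.4),(307.8,187.5)))
# frame top corners z=.192 in top crop
for p in((68,68),(333,118),(308,258),(42,195)): print(at_z(d,210+p[0]/5,175+p[1]/5,.192))
E
```

```text
hub [0.51104068 0.08747679 0.218     ] [0.51584074 0.09595223 0.218     ] [0.51119198 0.08895271 0.20990353]
han [0.45923609 0.04735061 0.276     ] [0.46577252 0.05756196 0.276     ] [0.46421437 0.05707719 0.246     ] [0.45920049 0.04864335 0.26672943]
[0.56544879 0.15609474 0.192     ]
[5.32740238e-01 3.25387539e-05 1.92000000e-01]
[0.45051267 0.0159787  0.192     ]
[0.49031184 0.1715558  0.192     ]
```

step_arm --pt "0 0 0.05" --pt "0.02 0 0.1" --pt "0.05 0.03 0.12" --pt "0.08 0.08 0.12" --pt "0.11 0.12 0.12" --pt "0.14 0.16 0.12" --pt "0.16 0.2 0.12" --pt "0.18 0.24 0.12" --pt "0.19 0.28 0.12" --pt "0.2 0.32 0.12" --pt "0.2 0.36 0.12" --pt "0.204 0.4 0.12" --pt "0.204 0.44 0.12" --pt "0.204 0.48 0.12" --pt "0.204 0.52 0.12" --pt "0.204 0.56 0.12" --pt "0.204 0.592 0.12" --pt "0.204 0.592 0.1" --pt "0.204 0.592 0.09" --pt "0.204 0.592 0.09" --turn '[0,0.5,1,1.5,2,2.5,2.5,2.5,2.5,2.5,2.5,2.5,2.5,2.5,2.5,2.5,2.5,2.5,2.5,2.5]' --hand 0.3

```text
clock: 2.3
eef_pos: [0.4587, 0.0493, 0.3111]
eef_rot: [0.946, 0.324, -0.002, -0.001]
force: [0.1, 0.0, -1.7]
gripper_width: 0.698
grasp_force: 0.0
```

```bash
python3 - <<'E'
from h import *
d=manip.capture("top");e=manip.capture("scene")
s=manip.read_state();p=s["eef_pos"];print(p,s["force"],s["joint_positions"])
R=Rot.from_quat(s["eef_rot"]).as_matrix();print("y",R[:,1],"w",s["gripper_width"])
print("tcp in scene",proj(e,p),"top",proj(d,p),"handle top", proj(e,[.459,.0475,.276]))
a=cv2.resize(d["color"][170:260,210:300],None,fx=4.4,fy=4.4,interpolation=cv2.INTER_CUBIC)
b=cv2.resize(e["color"][140:230,265:355],None,fx=4.4,fy=4.4,interpolation=cv2.INTER_CUBIC)
cv2.imwrite("pics/c2.png",np.hstack([a,b]))
E
```

```text
[0.45996948 0.0487848  0.31267468] [0.63285711 0.29119176 0.50063721] [-4.37833967e-02  7.89882940e-02  1.65627069e+00 -7.80386397e-05
  1.40687320e+00  8.69042139e-01]
y [ 6.11522546e-01 -7.91226954e-01 -2.89505939e-04] w 0.700344533803387
tcp in scene [308.02078195 175.24042058] top [257.87131706 219.971656  ] handle top [307.36826131 184.79897243]
```

View pics/c2.png

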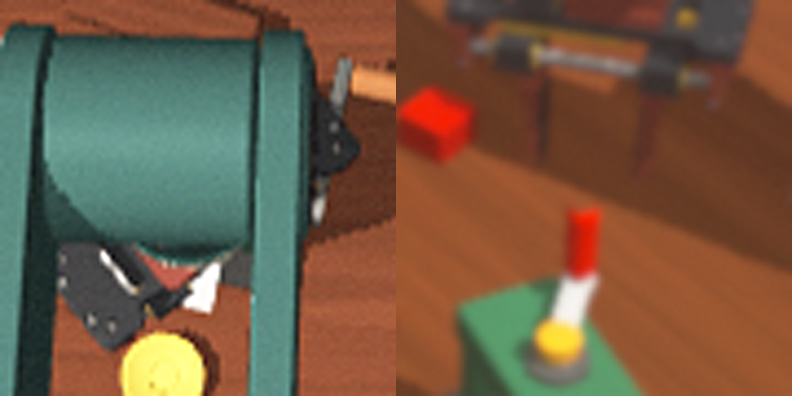

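The scene camera reads about (1.5, 3) px off at the TCP. With that correction the handle matches the top view, (0.459, 0.0475). Next I descend and grip.

step_arm --pt "-0.001 -0.001 -0.02" --pt "-0.001 -0.001 -0.045" --pt "-0.001 -0.001 -0.07" --pt "-0.001 -0.001 -0.083" --pt "-0.001 -0.001 -0.083" --pt "-0.001 -0.001 -0.083" --turn '[0,0,0,0,0,0]'

```text
clock: 3.0
eef_pos: [0.4597, 0.0478, 0.2304]
eef_rot: [0.946, 0.323, 0.0, 0.0]
force: [0.0, -0.0, 0.4]
gripper_width: 0.697
grasp_force: 0.0
```

step_arm --pt "0 0 0" --pt "0 0 0" --pt "0 0 0" --pt "0 0 0" --pt "0 0 0" --pt "0 0 0" --pt "0 0 0" --pt "0 0 0" --turn '[0,0,0,0,0,0,0,0]' --hand 1.0

```text
clock: 3.8
eef_pos: [0.4593, 0.0482, 0.2298]
eef_rot: [0.946, 0.324, 0.0, 0.0]
force: [0.8, -1.6, 0.5]
gripper_width: 0.243
grasp_force: 30.0
```

```bash
cat >> h.py <<'E'
def arc(a0,a1,n,C=(.5105,.0875),p0=None,r=.065,hold=1):
    """rows (m) from p0 (default: on circle at a0) along circle a0->a1, degrees"""
    a=np.radians(np.linspace(a0,a1,n+1)[1:]); p=np.c_[np.cos(a),np.sin(a)]*r+C
    if p0 is None: p0=np.array(C)+r*np.array([np.cos(np.radians(a0)),np.sin(np.radians(a0))])
    q=p-p0; print([[round(float(x),4),round(float(y),4),0] for x,y in np.vstack([q]+[q[-1:]]*hold)])
def tang():
    s=manip.read_state();p=s["eef_pos"];C=np.array([.5105,.0875]);v=p[:2]-C;r=np.hypot(*v);u=v/r;t=np.array([-u[1],u[0]]);f=np.array(s["force"][:2])
    print("r %.4f ang %.1f Frad %.1f Fccw %.1f"%(r,np.degrees(np.arctan2(*v[::-1])),f@u,f@t))
E
python3 -c "
from h import *
tang(); arc(-142.5,-187.5,16,hold=2)"
```

```text
r 0.0646 ang -142.5 Frad 0.3 Fccw 1.8
[[-0.0019, 0.0026, 0], [-0.0036, 0.0052, 0], [-0.0052, 0.008, 0], [-0.0067, 0.0108, 0], [-0.0081, 0.0137, 0], [-0.0093, 0.0167, 0], [-0.0103, 0.0197, 0], [-0.0112, 0.0227, 0], [-0.012, 0.0258, 0], [-0.0126, 0.029, 0], [-0.013, 0.0321, 0], [-0.0133, 0.0353, 0], [-0.0134, 0.0385, 0], [-0.0134, 0.0417, 0], [-0.0132, 0.0449, 0], [-0.0129, 0.0481, 0], [-0.0129, 0.0481, 0], [-0.0129, 0.0481, 0]]
```

step_arm --pt "-0.002 0.0025 0" --pt "-0.0035 0.005 0" --pt "-0.005 0.008 0" --pt "-0.0065 0.011 0" --pt "-0.008 0.0135 0" --pt "-0.0095 0.0165 0" --pt "-0.0105 0.0195 0" --pt "-0.011 0.0225 0" --pt "-0.012 0.026 0" --pt "-0.0125 0.029 0" --pt "-0.013 0.032 0" --pt "-0.0135 0.0355 0" --pt "-0.0135 0.0385 0" --pt "-0.0135 0.0415 0" --pt "-0.013 0.045 0" --pt "-0.013 0.048 0" --pt "-0.013 0.048 0" --pt "-0.013 0.048 0" --turn '[0,0,0,0,0,0,0,0,0,0,0,0,0,0,0,0,0,0]'

```text
clock: 5.6
eef_pos: [0.4465, 0.0967, 0.2297]
eef_rot: [0.946, 0.324, 0.0, 0.0]
force: [4.3, -1.9, -0.9]
gripper_width: 0.24
grasp_force: 30.0
```

```bash
python3 -c "
from h import *
tang(); print(manip.read_state()['force'],manip.read_state()['eef_pos']); arc(-187.5,-237.5,16,hold=2)"
```

```text
r 0.0647 ang 171.8 Frad -4.5 Fccw 1.3
[ 4.26426313 -1.91037362 -0.87128979] [0.44647297 0.09667659 0.22970915]
[[0.0006, 0.0035, 0], [0.0013, 0.007, 0], [0.0022, 0.0104, 0], [0.0034, 0.0137, 0], [0.0047, 0.017, 0], [0.0061, 0.0203, 0], [0.0078, 0.0234, 0], [0.0096, 0.0264, 0], [0.0116, 0.0294, 0], [0.0138, 0.0322, 0], [0.016, 0.0349, 0], [0.0185, 0.0375, 0], [0.0211, 0.0399, 0], [0.0238, 0.0422, 0], [0.0266, 0.0444, 0], [0.0295, 0.0463, 0], [0.0295, 0.0463, 0], [0.0295, 0.0463, 0]]
```

step_arm --pt "0.001 0.0035 0" --pt "0.0015 0.007 0" --pt "0.0025 0.0105 0" --pt "0.004 0.0135 0" --pt "0.005 0.017 0" --pt "0.0065 0.0205 0" --pt "0.008 0.0235 0" --pt "0.01 0.0265 0" --pt "0.012 0.0295 0" --pt "0.014 0.032 0" --pt "0.0165 0.035 0" --pt "0.019 0.0375 0" --pt "0.0215 0.04 0" --pt "0.024 0.042 0" --pt "0.027 0.0445 0" --pt "0.03 0.0465 0" --pt "0.03 0.0465 0" --pt "0.03 0.0465 0" --turn '[0,0,0,0,0,0,0,0,0,0,0,0,0,0,0,0,0,0]'

```text
clock: 7.4
eef_pos: [0.4754, 0.1423, 0.2295]
eef_rot: [0.946, 0.324, -0.001, 0.0]
force: [2.7, -4.5, 1.5]
gripper_width: 0.24
grasp_force: 30.0
```

```bash
python3 -c "
from h import *
tang(); print(manip.read_state()['force'],manip.read_state()['eef_pos']); arc(-237.5,-244.5,3,hold=1); arc(-244.5,-251.5,3,hold=1); arc(-251.5,-258.5,3,hold=1); arc(-258.5,-265.5,3,hold=1)"
```

```text
r 0.0651 ang 122.6 Frad -5.2 Fccw 0.1
[ 2.71272298 -4.47289707  1.4590394 ] [0.4754336  0.14232587 0.22950422]
[[0.0023, 0.0014, 0], [0.0046, 0.0027, 0], [0.0069, 0.0038, 0], [0.0069, 0.0038, 0]]
[[0.0024, 0.0011, 0], [0.0049, 0.0021, 0], [0.0074, 0.003, 0], [0.0074, 0.003, 0]]
[[0.0025, 0.0008, 0], [0.0051, 0.0015, 0], [0.0077, 0.0021, 0], [0.0077, 0.0021, 0]]
[[0.0026, 0.0005, 0], [0.0052, 0.0008, 0], [0.0079, 0.0011, 0], [0.0079, 0.0011, 0]]
```

step_arm --pt "0.0025 0.001 0" --pt "0.0045 0.002 0" --pt "0.007 0.003 0" --pt "0.007 0.003 0" --turn '[0,0,0,0]'

```text
clock: 7.8
eef_pos: [0.4828, 0.1463, 0.2295]
eef_rot: [0.946, 0.324, -0.0, -0.0]
force: [-0.0, -3.1, 3.5]
gripper_width: 0.24
grasp_force: 30.0
```

step_arm --pt "0.0025 0.001 0" --pt "0.005 0.002 0" --pt "0.0075 0.003 0" --pt "0.0075 0.003 0" --turn '[0,0,0,0]'

```text
clock: 8.2
eef_pos: [0.4908, 0.1494, 0.2296]
eef_rot: [0.946, 0.324, 0.0, -0.0]
force: [-1.2, -0.1, 3.0]
gripper_width: 0.247
grasp_force: 30.0
```

step_arm --pt "0.0025 0.001 0" --pt "0.005 0.0015 0" --pt "0.0075 0.002 0" --pt "0.0075 0.002 0" --turn '[0,0,0,0]'

```text
clock: 8.6
eef_pos: [0.4985, 0.1513, 0.2297]
eef_rot: [0.946, 0.324, 0.0, -0.0]
force: [-1.2, 2.2, 3.6]
gripper_width: 0.243
grasp_force: 30.0
```

step_arm --pt "0.0025 0.001 0" --pt "0.005 0.0012 0" --pt "0.008 0.0015 0" --pt "0.008 0.0015 0" --turn '[0,0,0,0]'

```text
clock: 9.0
eef_pos: [0.5067, 0.1525, 0.2297]
eef_rot: [0.946, 0.324, 0.0, -0.0]
force: [-1.1, 0.5, 3.9]
gripper_width: 0.246
grasp_force: 30.0
```

```bash
python3 -c "
from h import *
tang()
for a in range(-266,-470,-7): print(a,end=' ');arc(a,a-7,3,hold=0)"
```

```text
r 0.0651 ang 93.3 Frad 0.5 Fccw 1.1
-266 [[0.0026, 0.0001, 0], [0.0053, 0.0002, 0], [0.0079, 0.0001, 0]]
-273 [[0.0026, -0.0002, 0], [0.0053, -0.0005, 0], [0.0079, -0.0009, 0]]
-280 [[0.0026, -0.0005, 0], [0.0052, -0.0011, 0], [0.0077, -0.0019, 0]]
-287 [[0.0025, -0.0008, 0], [0.005, -0.0018, 0], [0.0074, -0.0028, 0]]
-294 [[0.0024, -0.0011, 0], [0.0047, -0.0023, 0], [0.007, -0.0037, 0]]
-301 [[0.0022, -0.0014, 0], [0.0044, -0.0029, 0], [0.0065, -0.0045, 0]]
-308 [[0.0021, -0.0017, 0], [0.004, -0.0034, 0], [0.0059, -0.0053, 0]]
-315 [[0.0018, -0.0019, 0], [0.0036, -0.0039, 0], [0.0053, -0.0059, 0]]
-322 [[0.0016, -0.0021, 0], [0.0031, -0.0043, 0], [0.0045, -0.0065, 0]]
-329 [[0.0013, -0.0023, 0], [0.0025, -0.0046, 0], [0.0037, -0.007, 0]]
-336 [[0.001, -0.0024, 0], [0.002, -0.0049, 0], [0.0028, -0.0074, 0]]
-343 [[0.0007, -0.0025, 0], [0.0013, -0.0051, 0], [0.0019, -0.0077, 0]]
-350 [[0.0004, -0.0026, 0], [0.0007, -0.0052, 0], [0.0009, -0.0079, 0]]
-357 [[0.0001, -0.0026, 0], [0.0001, -0.0053, 0], [-0.0001, -0.0079, 0]]
-364 [[-0.0002, -0.0026, 0], [-0.0006, -0.0053, 0], [-0.001, -0.
[... 405 characters left out ...]
], [-0.004, -0.0035, 0], [-0.006, -0.0052, 0]]
-413 [[-0.0021, -0.0015, 0], [-0.0044, -0.003, 0], [-0.0066, -0.0044, 0]]
-420 [[-0.0023, -0.0013, 0], [-0.0047, -0.0025, 0], [-0.0071, -0.0035, 0]]
-427 [[-0.0025, -0.001, 0], [-0.005, -0.0019, 0], [-0.0075, -0.0026, 0]]
-434 [[-0.0026, -0.0007, 0], [-0.0051, -0.0013, 0], [-0.0077, -0.0017, 0]]
-441 [[-0.0026, -0.0004, 0], [-0.0053, -0.0006, 0], [-0.0079, -0.0008, 0]]
-448 [[-0.0026, -0.0, 0], [-0.0053, 0.0, 0], [-0.0079, 0.0002, 0]]
-455 [[-0.0026, 0.0003, 0], [-0.0052, 0.0007, 0], [-0.0078, 0.0012, 0]]
-462 [[-0.0026, 0.0006, 0], [-0.0051, 0.0013, 0], [-0.0076, 0.0021, 0]]
-469 [[-0.0025, 0.0009, 0], [-0.0049, 0.0019, 0], [-0.0073, 0.003, 0]]
```

step_arm --pt "0.0026 0 0" --pt "0.0053 0 0" --pt "0.008 0 0" --pt "0.008 0 0" --turn '[0,0,0,0]'

```text
clock: 9.4
eef_pos: [0.5147, 0.1525, 0.2297]
eef_rot: [0.946, 0.324, 0.0, -0.0]
force: [-0.7, 1.8, 4.1]
gripper_width: 0.248
grasp_force: 30.0
```

step_arm --pt "0.0026 -0.0002 0" --pt "0.0053 -0.0005 0" --pt "0.008 -0.001 0" --pt "0.008 -0.001 0" --turn '[0,0,0,0]'

```text
clock: 9.8
eef_pos: [0.5228, 0.1515, 0.2298]
eef_rot: [0.946, 0.323, 0.001, -0.0]
force: [-0.4, 3.0, 3.7]
gripper_width: 0.243
grasp_force: 30.0
```

step_arm --pt "0.0026 -0.0005 0" --pt "0.0052 -0.001 0" --pt "0.0077 -0.0018 0" --pt "0.0077 -0.0018 0" --turn '[0,0,0,0]'

```text
clock: 10.2
eef_pos: [0.5305, 0.1496, 0.2298]
eef_rot: [0.946, 0.323, 0.001, 0.0]
force: [0.3, 4.0, 4.8]
gripper_width: 0.246
grasp_force: 30.0
```

step_arm --pt "0.0026 -0.0005 0" --pt "0.005 -0.0012 0" --pt "0.0075 -0.0023 0" --pt "0.0075 -0.0023 0" --turn '[0,0,0,0]'

```text
clock: 10.6
eef_pos: [0.5375, 0.1471, 0.2296]
eef_rot: [0.946, 0.323, -0.0, 0.0]
force: [-1.3, 2.9, 5.5]
gripper_width: 0.244
grasp_force: 30.0
```

step_arm --pt "0.0024 -0.0011 0" --pt "0.0047 -0.0023 0" --pt "0.007 -0.0036 0" --pt "0.007 -0.0036 0" --turn '[0,0,0,0]'

```text
clock: 11.0
eef_pos: [0.5418, 0.1451, 0.2293]
eef_rot: [0.946, 0.323, -0.002, -0.002]
force: [-6.2, 9.4, 8.2]
gripper_width: 0.247
grasp_force: 30.0
```

step_arm --pt "0 0 0" --pt "0 0 0" --pt "0 0 0" --turn '[0,0,0]'

```text
clock: 11.3
eef_pos: [0.5416, 0.1452, 0.2293]
eef_rot: [0.946, 0.324, -0.002, -0.002]
force: [-6.2, 8.5, 8.6]
gripper_width: 0.242
grasp_force: 30.0
```

```bash
python3 -c "
from h import *
tang(); s=manip.read_state(); print(s['eef_pos'],s['force'],s['moment'])"
```

```text
r 0.0655 ang 61.6 Frad 4.5 Fccw 9.4
[0.54164475 0.14516636 0.2293354 ] [-6.16075169  8.45043037  8.58981906] [ 1.32364641  1.37058469 -0.04013512]
```

The rolls touch: 9.4 N at about 61.6°, which puts the hub touch angle at about 66°. Next I open it 720°, in 7 arcs.

```bash
python3 -c "
from h import *
arc(58.7,162.7,18,hold=1);arc(162.7,266.7,18,hold=1);arc(266.7,370.7,18,hold=1)"
```

```text
[[-0.0058, 0.0031, 0], [-0.0118, 0.0056, 0], [-0.0181, 0.0075, 0], [-0.0245, 0.0088, 0], [-0.031, 0.0094, 0], [-0.0376, 0.0093, 0], [-0.0441, 0.0086, 0], [-0.0505, 0.0073, 0], [-0.0567, 0.0053, 0], [-0.0627, 0.0026, 0], [-0.0685, -0.0006, 0], [-0.0738, -0.0043, 0], [-0.0788, -0.0086, 0], [-0.0833, -0.0134, 0], [-0.0873, -0.0186, 0], [-0.0907, -0.0242, 0], [-0.0936, -0.0301, 0], [-0.0958, -0.0362, 0], [-0.0958, -0.0362, 0]]
[[-0.0016, -0.0063, 0], [-0.0026, -0.0128, 0], [-0.0029, -0.0194, 0], [-0.0026, -0.0259, 0], [-0.0016, -0.0324, 0], [0.0, -0.0387, 0], [0.0023, -0.0449, 0], [0.0052, -0.0508, 0], [0.0086, -0.0563, 0], [0.0126, -0.0615, 0], [0.0171, -0.0663, 0], [0.0221, -0.0706, 0], [0.0274, -0.0743, 0], [0.0331, -0.0775, 0], [0.0392, -0.0802, 0], [0.0454, -0.0822, 0], [0.0518, -0.0835, 0], [0.0583, -0.0842, 0], [0.0583, -0.0842, 0]]
[[0.0066, -0.0, 0], [0.0131, 0.0006, 0], [0.0195, 0.0018, 0], [0.0258, 0.0037, 0], [0.0318, 0.0063, 0], [0.0376, 0.0094, 0], [0.043, 0.0131, 0], [0.048, 0.0173, 0], [0.0526, 0.022, 0], [0.0566, 0.0271, 0], [0.0602, 0.0326, 0], [0.0631, 0.0385, 0], [0.0655, 0.0446, 0], [0.0672, 0.0509, 0], [0.0683, 0.0574, 0], [0.0687, 0.0639, 0], [0.0685, 0.0705, 0], [0.0676, 0.077, 0], [0.0676, 0.077, 0]]
```

step_arm --pt "-0.006 0.003 0" --pt "-0.012 0.0055 0" --pt "-0.018 0.0075 0" --pt "-0.0245 0.009 0" --pt "-0.031 0.0095 0" --pt "-0.0375 0.0095 0" --pt "-0.044 0.0085 0" --pt "-0.0505 0.0075 0" --pt "-0.0565 0.0055 0" --pt "-0.0625 0.0025 0" --pt "-0.0685 -0.0005 0" --pt "-0.074 -0.0045 0" --pt "-0.079 -0.0085 0" --pt "-0.0835 -0.0135 0" --pt "-0.0875 -0.0185 0" --pt "-0.0905 -0.024 0" --pt "-0.0935 -0.03 0" --pt "-0.096 -0.036 0" --pt "-0.096 -0.036 0" --turn '[0,0,0,0,0,0,0,0,0,0,0,0,0,0,0,0,0,0,0]'

```text
clock: 13.2
eef_pos: [0.4488, 0.1074, 0.2297]
eef_rot: [0.946, 0.323, 0.001, -0.0]
force: [5.6, -2.0, -2.0]
gripper_width: 0.248
grasp_force: 30.0
```

```bash
python3 -c "
from h import *
tang(); s=manip.read_state(); print(s['eef_pos'],s['force'],s['moment'])"
```

```text
r 0.0648 ang 162.1 Frad -6.0 Fccw 0.2
[0.44884548 0.10740652 0.22965876] [ 5.60665715 -2.00681001 -1.99728562] [-0.40096613 -1.0638923  -0.03900395]
```

step_arm --pt "-0.001 -0.0065 0" --pt "-0.002 -0.013 0" --pt "-0.002 -0.0195 0" --pt "-0.002 -0.026 0" --pt "-0.001 -0.0325 0" --pt "0.001 -0.0385 0" --pt "0.003 -0.045 0" --pt "0.006 -0.051 0" --pt "0.0095 -0.0565 0" --pt "0.0135 -0.0615 0" --pt "0.018 -0.0665 0" --pt "0.0225 -0.0705 0" --pt "0.028 -0.0745 0" --pt "0.0335 -0.0775 0" --pt "0.0395 -0.08 0" --pt "0.046 -0.082 0" --pt "0.0525 -0.0835 0" --pt "0.059 -0.084 0" --pt "0.059 -0.084 0" --turn '[0,0,0,0,0,0,0,0,0,0,0,0,0,0,0,0,0,0,0]'

```text
clock: 15.1
eef_pos: [0.5089, 0.0226, 0.2298]
eef_rot: [0.946, 0.324, 0.001, 0.001]
force: [-0.8, -4.2, 3.3]
gripper_width: 0.244
grasp_force: 30.0
```

```bash
python3 -c "
from h import *
tang(); s=manip.read_state(); print(s['eef_pos'],s['force'],s['moment'])"
```

```text
r 0.0649 ang -91.4 Frad 4.3 Fccw -0.7
[0.50889958 0.02261276 0.22983001] [-0.78219931 -4.23973827  3.34478449] [-0.73515676  0.05721941  0.00120791]
```

step_arm --pt "0.0065 -0.0005 0" --pt "0.013 0 0" --pt "0.0195 0.001 0" --pt "0.026 0.003 0" --pt "0.032 0.0055 0" --pt "0.038 0.0085 0" --pt "0.0435 0.0125 0" --pt "0.0485 0.0165 0" --pt "0.053 0.0215 0" --pt "0.057 0.0265 0" --pt "0.0605 0.032 0" --pt "0.0635 0.038 0" --pt "0.066 0.044 0" --pt "0.0675 0.0505 0" --pt "0.069 0.057 0" --pt "0.0695 0.0635 0" --pt "0.069 0.07 0" --pt "0.068 0.077 0" --pt "0.068 0.077 0" --turn '[0,0,0,0,0,0,0,0,0,0,0,0,0,0,0,0,0,0,0]'

```text
clock: 17.0
eef_pos: [0.5748, 0.1022, 0.2296]
eef_rot: [0.946, 0.324, -0.0, -0.001]
force: [0.0, -0.2, 4.6]
gripper_width: 0.243
grasp_force: 30.0
```

```bash
python3 -c "
from h import *
tang(); 
arc(10.7,114.7,18,hold=1);arc(114.7,218.7,18,hold=1);arc(218.7,322.7,18,hold=1);arc(322.7,427.7,18,hold=1)"
```

```text
r 0.0659 ang 12.9 Frad -0.1 Fccw -0.2
[[-0.0015, 0.0064, 0], [-0.0037, 0.0125, 0], [-0.0065, 0.0185, 0], [-0.0099, 0.0241, 0], [-0.0138, 0.0294, 0], [-0.0182, 0.0342, 0], [-0.0231, 0.0385, 0], [-0.0284, 0.0424, 0], [-0.0341, 0.0457, 0], [-0.04, 0.0484, 0], [-0.0462, 0.0505, 0], [-0.0526, 0.052, 0], [-0.0591, 0.0528, 0], [-0.0657, 0.0529, 0], [-0.0722, 0.0524, 0], [-0.0787, 0.0512, 0], [-0.0849, 0.0494, 0], [-0.091, 0.047, 0], [-0.091, 0.047, 0]]
[[-0.0058, -0.003, 0], [-0.0113, -0.0066, 0], [-0.0164, -0.0108, 0], [-0.021, -0.0154, 0], [-0.0251, -0.0205, 0], [-0.0288, -0.0259, 0], [-0.0318, -0.0317, 0], [-0.0343, -0.0378, 0], [-0.0361, -0.0441, 0], [-0.0373, -0.0505, 0], [-0.0378, -0.0571, 0], [-0.0377, -0.0636, 0], [-0.0369, -0.0701, 0], [-0.0354, -0.0765, 0], [-0.0334, -0.0827, 0], [-0.0307, -0.0887, 0], [-0.0274, -0.0944, 0], [-0.0236, -0.0997, 0], [-0.0236, -0.0997, 0]]
[[0.0043, -0.0049, 0], [0.0092, -0.0093, 0], [0.0144, -0.0133, 0], [0.02, -0.0166, 0], [0.0259, -0.0194, 0], [0.0321, -0.0216, 0], [0.0385, -0.0232, 0], [0.045, -0.0241, 0], [0.0515, -0.0244, 0], [0.0581, -0.0239, 0], [0.0645, -0.0229, 0], [0.0709, -0.0212, 0], [0.077, -0.0188, 0], [0.0828, -0.0159, 0], [0.0884, -0.0124, 0], [0.0935, -0.0083, 0], [0.0982, -0.0038, 0], [0.1024, 0.0013, 0], [0.1024, 0.0013, 0]]
[[0.0037, 0.0055, 0], [0.0069, 0.0113, 0], [0.0095, 0.0174, 0], [0.0114, 0.0237, 0], [0.0126, 0.0302, 0], [0.0132, 0.0368, 0], [0.0132, 0.0434, 0], [0.0124, 0.05, 0], [0.011, 0.0564, 0], [0.009, 0.0627, 0], [0.0063, 0.0688, 0], [0.003, 0.0745, 0], [-0.0009, 0.0799, 0], [-0.0052, 0.0848, 0], [-0.0101, 0.0893, 0], [-0.0154, 0.0933, 0], [-0.0211, 0.0967, 0], [-0.027, 0.0995, 0], [-0.027, 0.0995, 0]]
```

step_arm --pt "-0.0015 0.006 0" --pt "-0.0035 0.012 0" --pt "-0.0065 0.018 0" --pt "-0.01 0.0235 0" --pt "-0.014 0.029 0" --pt "-0.018 0.034 0" --pt "-0.023 0.0385 0" --pt "-0.0285 0.042 0" --pt "-0.034 0.0455 0" --pt "-0.04 0.048 0" --pt "-0.046 0.05 0" --pt "-0.0525 0.0515 0" --pt "-0.059 0.052 0" --pt "-0.0655 0.052 0" --pt "-0.072 0.0515 0" --pt "-0.0785 0.0505 0" --pt "-0.085 0.0485 0" --pt "-0.091 0.046 0" --pt "-0.091 0.046 0" --turn '[0,0,0,0,0,0,0,0,0,0,0,0,0,0,0,0,0,0,0]'

```text
clock: 18.9
eef_pos: [0.4831, 0.1465, 0.2296]
eef_rot: [0.946, 0.323, -0.0, -0.0]
force: [1.1, -3.0, 2.5]
gripper_width: 0.244
grasp_force: 30.0
```

```bash
python3 -c "
from h import *
tang()"
```

```text
r 0.0650 ang 114.9 Frad -3.2 Fccw 0.2
```

step_arm --pt "-0.006 -0.003 0" --pt "-0.0115 -0.0065 0" --pt "-0.0165 -0.011 0" --pt "-0.021 -0.0155 0" --pt "-0.025 -0.0205 0" --pt "-0.0285 -0.026 0" --pt "-0.0315 -0.0315 0" --pt "-0.034 -0.038 0" --pt "-0.036 -0.044 0" --pt "-0.037 -0.0505 0" --pt "-0.0375 -0.057 0" --pt "-0.0375 -0.0635 0" --pt "-0.0365 -0.07 0" --pt "-0.035 -0.0765 0" --pt "-0.033 -0.0825 0" --pt "-0.0305 -0.0885 0" --pt "-0.0275 -0.0945 0" --pt "-0.0235 -0.0995 0" --pt "-0.0235 -0.0995 0" --turn '[0,0,0,0,0,0,0,0,0,0,0,0,0,0,0,0,0,0,0]'

```text
clock: 20.8
eef_pos: [0.4612, 0.0458, 0.2296]
eef_rot: [0.946, 0.323, -0.0, 0.001]
force: [-2.3, -2.4, 4.5]
gripper_width: 0.246
grasp_force: 30.0
```

```bash
python3 -c "
from h import *
tang()"
```

```text
r 0.0645 ang -139.8 Frad 3.3 Fccw 0.4
```

step_arm --pt "0.004 -0.005 0" --pt "0.009 -0.0095 0" --pt "0.014 -0.0135 0" --pt "0.0195 -0.017 0" --pt "0.0255 -0.02 0" --pt "0.0315 -0.022 0" --pt "0.038 -0.0235 0" --pt "0.0445 -0.0245 0" --pt "0.051 -0.0245 0" --pt "0.0575 -0.024 0" --pt "0.064 -0.023 0" --pt "0.0705 -0.0215 0" --pt "0.0765 -0.019 0" --pt "0.0825 -0.016 0" --pt "0.088 -0.0125 0" --pt "0.093 -0.0085 0" --pt "0.098 -0.004 0" --pt "0.102 0.001 0" --pt "0.102 0.001 0" --turn '[0,0,0,0,0,0,0,0,0,0,0,0,0,0,0,0,0,0,0]'

```text
clock: 22.7
eef_pos: [0.5638, 0.0491, 0.2298]
eef_rot: [0.946, 0.324, 0.001, -0.0]
force: [0.7, -2.3, 4.5]
gripper_width: 0.243
grasp_force: 30.0
```

```bash
python3 -c "
from h import *
tang()"
```

```text
r 0.0656 ang -35.7 Frad 1.9 Fccw -1.4
```

step_arm --pt "0.0035 0.0055 0" --pt "0.0065 0.011 0" --pt "0.009 0.017 0" --pt "0.011 0.0235 0" --pt "0.0125 0.03 0" --pt "0.013 0.0365 0" --pt "0.013 0.043 0" --pt "0.012 0.0495 0" --pt "0.0105 0.056 0" --pt "0.0085 0.062 0" --pt "0.006 0.068 0" --pt "0.0025 0.074 0" --pt "-0.001 0.079 0" --pt "-0.0055 0.084 0" --pt "-0.0105 0.0885 0" --pt "-0.0155 0.0925 0" --pt "-0.021 0.096 0" --pt "-0.0265 0.099 0" --pt "-0.0265 0.099 0" --pt "-0.0265 0.099 0" --turn '[0,0,0,0,0,0,0,0,0,0,0,0,0,0,0,0,0,0,0,0]'

```text
clock: 24.7
eef_pos: [0.5344, 0.1484, 0.2295]
eef_rot: [0.946, 0.324, -0.001, -0.001]
force: [0.8, 3.3, 6.3]
gripper_width: 0.244
grasp_force: 30.0
```

```bash
python3 -c "
from h import *
tang()"
```

```text
r 0.0654 ang 68.6 Frad 3.4 Fccw 0.4
```

step_arm --pt "0 0 0" --pt "0 0 0" --pt "0 0 0" --pt "0 0 0" --pt "0 0 0" --pt "0 0 0" --pt "0 0 0.02" --pt "0 0 0.05" --pt "0 0 0.08" --pt "0 0 0.11" --pt "0 0 0.12" --pt "0 0 0.12" --turn '[0,0,0,0,0,0,0,0,0,0,0,0]' --hand 0.3

```text
clock: 25.9
eef_pos: [0.537, 0.1473, 0.3509]
eef_rot: [0.946, 0.324, 0.002, 0.0]
force: [-0.1, 0.8, -0.3]
gripper_width: 0.701
grasp_force: 0.0
```

```bash
python3 -c "
from h import *
cap('scene','s3.png',(130,310,220,400),3)
print(manip.read_state()['gripper_width'])"
```

```text
0.6989348240725377
```

View pics/s3.png

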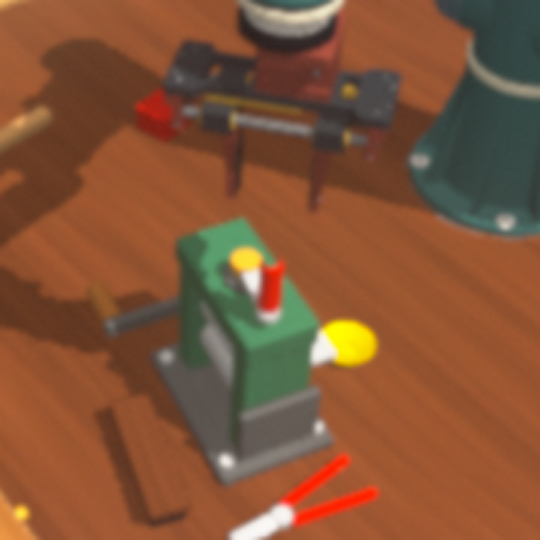

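The picture shows the gripper open and clear above the mill. The crank stands free with its handle at (270,290), pointing the expected way, and the pliers, brush and dish visible in this view have not moved.

```bash
python3 -c "
from plant import manip
print(manip.job_done())"
```

```text
the job is handed in; nothing more can be done
None
```

I closed the rolls to a touch of about 9 N at the handle, opened them two full turns anticlockwise to within about 3° by the arm's readings, let go of the crank and handed the job in; the verdict was not shown.

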